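# Upend the settled sauce bottle and stand it on its coaster

## Task

The sauce in the little brown bottle that lies on the two-rod wooden rest has settled: turn the bottle completely upside down, cap straight down, and keep it so for a moment, then stand it upright on the cork coaster with its whole foot on the cork, and let go. You may lay it back on the rest to change your grip. Do not push aside or knock over the two spice shakers and the other bottle that crowd round the coaster.

Things in the scene. Friction and masses are not known exactly. Their poses are not given: they have to be found in the camera images.
- bottle: the small closed brown sauce bottle with a gold cap that starts lying along the rods of the rest, its cap towards the rest's +y. Round body 25 mm in diameter from its underside up to 64 mm, cap 17.6 mm in diameter from 64 to 78 mm; about 42 g. Origin at the centre of its underside, z along its axis towards the cap. Grasp the body.
- coaster: fixed round cork coaster, 72 mm in diameter, 6 mm thick, lying on the counter; origin at the centre of its underside (its top is at z = 6 mm). It may be on the left or on the right of the counter. The three bystanders stand in an arc on its own +x side.
- rest: fixed wooden bottle rest across the counter from the coaster: foot 50 x 110 x 10 mm, narrow stem 15 mm wide, and on top two parallel steel rods along its y axis, 100 mm long, 6 mm thick, 19 mm over their outsides, tops at z = 45 mm. Origin at the centre of the foot's underside. The bottle laid along the rods has its axis at z = 56 mm; fingers can straddle the stem.
- red_shaker: Bystander, free-standing on the counter 75 to 95 mm from the coaster's centre: leave it alone. Origin at the centre of its underside, z up. Glass spice shaker with red contents and a steel cap, 41 mm in diameter, 87 mm tall.
- black_shaker: Bystander, free-standing on the counter 75 to 95 mm from the coaster's centre: leave it alone. Origin at the centre of its underside, z up. Glass spice shaker with black contents and a steel cap, 41 mm in diameter, 87 mm tall.
- spare_bottle: Bystander, free-standing on the counter 75 to 95 mm from the coaster's centre: leave it alone. Origin at the centre of its underside, z up. A second brown bottle with a gold cap, same size as the first (25 mm in diameter, 78 mm tall), not on the coaster.

How it is judged (in metres and radians):
On the way:
1. the bottle is upside down, its cap within 15 degrees of straight down, for half a second (angle between bottle's own z axis and vertical above 2.88 rad), for 0.5 s.
At the end, for the whole second after the job is handed in: the bottle stands upright (within 4.5 degrees) and at rest on the coaster's top, its underside's centre within 23 mm of the coaster's centre, after having been upside down; the shakers and the other bottle stand where they stood (angle between bottle's own z axis and vertical below 0.08 rad and horizontal distance between bottle and coaster below 0.023 m and z of bottle in the frame of coaster between 0.003 and 0.009 m and linear speed of bottle below 0.02 m/s and angular speed of bottle below 0.2 rad/s); the robot touches nothing.
It fails at once if the red shaker is shifted by more than 20 mm or tipped by more than 20 degrees (distance of red_shaker from where it was at the start of the episode above 0.02 m or angle between red_shaker's own z axis and vertical above 0.35 rad).
It fails at once if the black shaker is shifted by more than 20 mm or tipped by more than 20 degrees (distance of black_shaker from where it was at the start of the episode above 0.02 m or angle between black_shaker's own z axis and vertical above 0.35 rad).
It fails at once if the spare bottle is shifted by more than 20 mm or tipped by more than 20 degrees (distance of spare_bottle from where it was at the start of the episode above 0.02 m or angle between spare_bottle's own z axis and vertical above 0.35 rad).
It also fails if it takes over 61 s, if anything falls off the work surface, if the arm or the gripper's body presses on something with over 40 N, if the wrist force passes 120 N, or if a joint passes its speed limit or range.

## Robot

A 6-joint arm with a two-finger parallel gripper is mounted at the origin on a cart in front of the work surface, level with it; the furniture and walls round the work are solid. World frame = base frame: x ahead of the robot, y to its left, z up, the work surface at z = 0. Lengths are in m, angles in degrees, forces in N, time in s.
With the tool pointing down it reaches from about 0.375 to 0.75 m from the base axis. Payload 9 kg.
Tool frame: the origin (TCP) lies where the fingers leave the gripper's body, on its centre line; the fingertips stand 73 mm ahead of it and the grasp point (between the pads) lies 54 mm ahead of it (robot.tip_reach is the distance from the TCP to the fingertips, in m); z points along the fingers, y is the line along which they close (so a half turn about z gives the same grasp; the last joint's range is limited). The gripper opens to 85 mm and grips with 20 to 120 N. Pads are 22 mm wide; open, the fingers measure 114 mm over their backs; the gripper's body (76 mm by 85 mm) begins 54 mm behind the grasp point. The pads swing forward as they close: fully open they stand 13 mm farther back than shut.
Start: joints at [-86.671, 5.964, 5.575, 89.605, 0, 77.527], TCP at [0.163, -0.577, 0.304] pointing down, gripper open.
Joint ranges: [-171.21, 171.21], [-48.23, 106.86], [-62.78, 66.21], [-105.2, 120.99], [-86.42, 89.51], [-180, 180]. Speed limits (degrees/s): [127.2, 127.2, 147.25, 180, 180, 180].

## Interface

Orientations are given as [roll, pitch, yaw] about the fixed x, y, z axes, in that order (R = Rz(yaw) Ry(pitch) Rx(roll)).
In Python, from plant import robot gives the robot as it stands. Calls block until the motion is done:
- robot.move_pose(position, orientation): joint-space move of the TCP to a pose.
- robot.line_to(position, vel=0.15, rotation=None, guard=None): straight line of the TCP; rotation=None keeps the orientation; vel is the mean speed in m/s. With guard (N) it stops when the force on the tool has changed by that much, and returns True; else False.
- robot.goto_joints(angles): joint-space move.
- robot.set_gripper(opening): finger opening in m; the grip force is fixed at half the most; returns when the fingers have stopped.
- robot.pause(seconds).
- robot.ik(position, orientation): joint angles nearest the present ones, or None.
- robot.observe(): the state.
- robot.grab_frame(name): name is "side" or "top" or "wrist"; returns the picture (400x640x3 uint8, blue, green, red); there is no depth.
- robot.get_calibration(name): a dict with "vertical_fov" (degrees; the focal length in pixels is half the picture's height over the tangent of half this angle, whatever the lens; pixels are square), "cx", "cy" (the principal point, pixels), "rvec" (rotation vector, rad) and "tvec" (3), from world to camera coordinates, as OpenCV has them. Camera axes: x right, y down, z forward; pixel columns grow to the right and rows downward; lengths in m; the calibration is good to about 2 mm. A picture is of the moment at which its call begins: read the wrist's pose just before it. get_calibration takes no time and is no camera call; for the wrist camera it gives the pose at the moment of the call.
A pose or a line that the arm cannot do raises robot.IKError and nothing moves.
- robot.job_done(): hands the job in; it is judged then, once.
The state is a dict: "time": time; "q": joint angles; "qvel": joint speeds; "joint_torque": joint torques, N m; "tool_pos": TCP position; "tcp_rot": TCP orientation; "ft_force": force on the tool from outside, world axes, zero at the start; "torque": the same for the moment, N m; "gripper_width": finger opening in m; "gripper_force": force on a finger pad.
Only numpy, scipy, OpenCV 4.12 (cv2) and the standard library are available. Lean on these libraries where they do the work, as an engineer would, in place of code of your own. Each camera call takes 0.05 s, during which the arm holds its last target. There are 200 camera calls.

## Working session

There is one attempt and no reset: what is moved stays moved. The work goes in short steps, each a Python script; the robot and the scene stay as the last script left them, time stands still between calls to the robot, and variables do not carry over. Pictures are saved under pics/ and viewed, at most 11 in all, crops included, and the job is handed in when it is done.

```bash
ls; mkdir -p pics; python3 - <<'E'
from plant import robot
import cv2
for n in("side","top"):
    cv2.imwrite(f"pics/{n}0.png",robot.grab_frame(n)); print(n,robot.get_calibration(n))
print(robot.observe()["time"])
E
```

```text
pics
side {'vertical_fov': 45.16147601960216, 'cx': 313.27507658698903, 'cy': 206.91755000627714, 'rvec': array([ 2.00189489, -0.28358091,  0.1430239 ]), 'tvec': array([-0.50703869,  0.13651947,  0.72285091])}
top {'vertical_fov': 45.475561622882935, 'cx': 321.9867085934982, 'cy': 196.09916231704972, 'rvec': array([ 2.15218396, -2.18682835,  0.11266018]), 'tvec': array([0.03922579, 0.52920603, 0.96238777])}
0.1
```

View pics/top0.png

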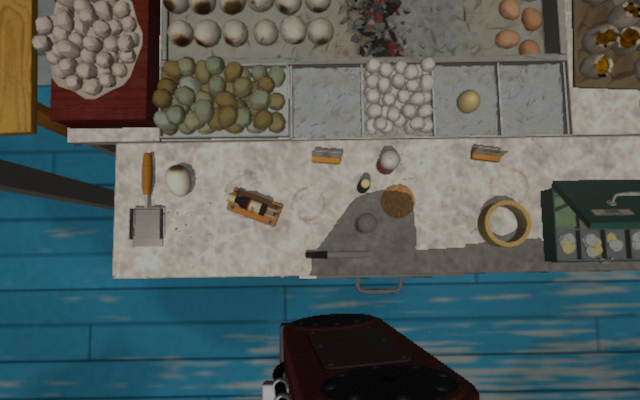

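View pics/side0.png

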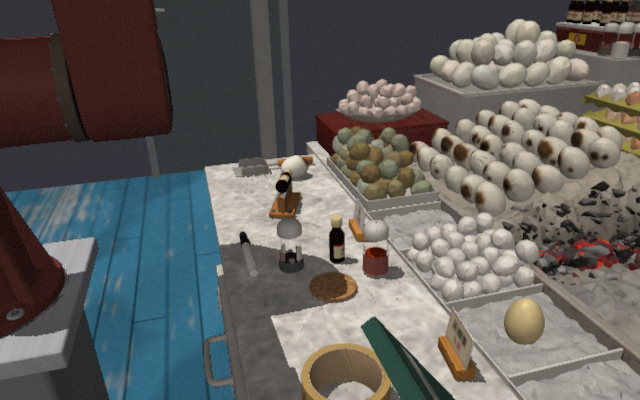

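The top view shows the rest near (255,207) with the bottle on it, the coaster near (398,201), the black shaker near (366,224), the spare bottle near (364,184) and the red shaker near (388,160). The side view agrees. I'll enlarge both areas.

```bash
cat > h.py <<'E'
import numpy as np,cv2
from plant import robot
def cam(n):
    c=robot.get_calibration(n); f=200/np.tan(np.radians(c["vertical_fov"]/2))
    return np.array([[f,0,c["cx"]],[0,f,c["cy"]],[0,0,1]]),np.array(c["rvec"],float),np.array(c["tvec"],float)
def ray(n,px,z):
    K,r,t=cam(n);R=cv2.Rodrigues(r)[0]
    d=R.T@np.linalg.solve(K,[px[0],px[1],1]);o=-R.T@t
    return o+d*(z-o[2])/d[2]
def proj(n,P):
    return cv2.projectPoints(np.array(P,float).reshape(-1,3),cam(n)[1],cam(n)[2],cam(n)[0],None)[0].reshape(-1,2)
E
python3 - <<'E'
from h import *
for nm,px,z in[("coaster",(398,201),.006),("rest",(255,207),.04),("black",(366,224),.087),("spare",(364,184),.078),("red",(388,160),.087)]:
    print(nm,ray("top",px,z).round(3))
im=cv2.imread("pics/top0.png")
a=im[175:240,215:295];b=im[140:240,340:420]
a=cv2.resize(a,None,fx=5,fy=5,interpolation=2);b=cv2.resize(b,None,fx=5,fy=5,interpolation=2)
c=np.zeros((500,800,3),np.uint8);c[:325,:400]=a;c[:,400:]=b
cv2.imwrite("pics/crop.png",c)
im=cv2.imread("pics/side0.png");cv2.imwrite("pics/crops.png",cv2.resize(im[155:305,240:400],None,fx=4,fy=4,interpolation=2))
E
```

```text
coaster [ 0.519 -0.13   0.006]
rest [0.508 0.168 0.04 ]
black [ 0.468 -0.053  0.087]
spare [ 0.547 -0.052  0.078]
red [ 0.593 -0.1    0.087]
```

View pics/crop.png

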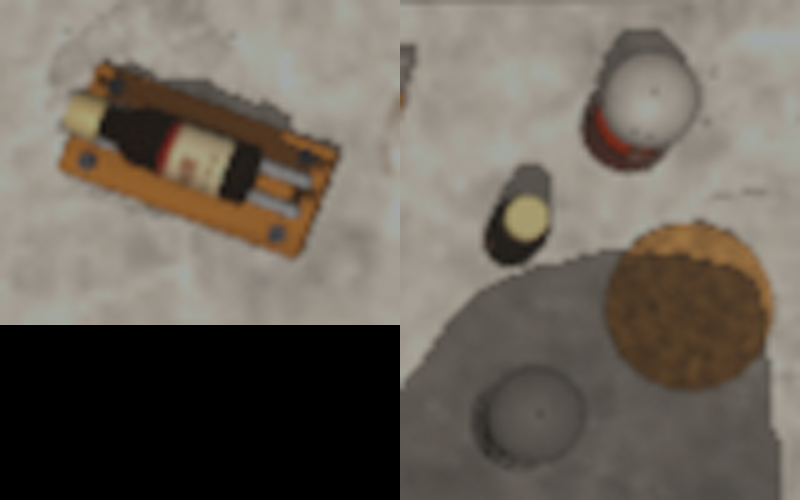

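View pics/crops.png

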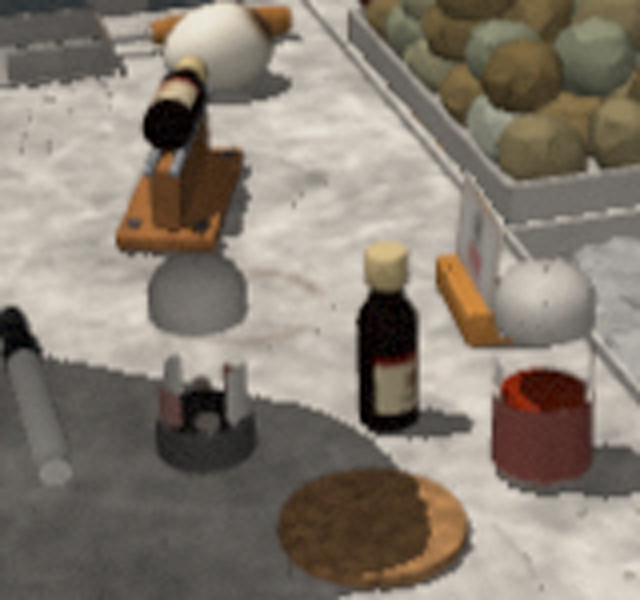

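Reading the crops: the coaster centre is at (397.8,201.2), the black cap at (366.4,223.2), the spare cap at (365.2,183.4) and the red cap at (390.2,160.2). The rest's corners are about (235.6,187.4), (283,204.6), (274.6,226.6) and (227.4,209). The bottle's axis runs from cap end (228.2,197.7) to foot (264.8,210.3).

```bash
python3 - <<'E'
from h import *
for nm,px,z in[("coaster",(397.8,201.2),.006),("black",(366.4,223.2),.084),("spare",(365.2,183.4),.078),("red",(390.2,160.2),.084)]:
    p=ray("top",px,z); print(nm,p.round(4), proj("side",p).round(1))
C=np.array([ray("top",p,.01) for p in[(235.6,187.4),(283,204.6),(274.6,226.6),(227.4,209)]])
print(C.round(4),C.mean(0).round(4),[np.linalg.norm(C[i]-C[i-1]).round(4) for i in range(4)])
l=(C[0]+C[3]-C[1]-C[2]); print("yaw of y",np.degrees(np.arctan2(l[1],l[0])))
a=ray("top",(228.2,197.7),.056);b=ray("top",(264.8,210.3),.056);print(a,b,np.linalg.norm(a-b),np.degrees(np.arctan2(*(a-b)[1::-1])))
for s in(a,b,C.mean(0)):print(proj("side",s).round(1))
E
```

```text
coaster [ 0.5185 -0.1295  0.006 ] [[331.2 282.7]]
black [ 0.4696 -0.0545  0.084 ] [[286.3 219.6]]
spare [ 0.5483 -0.0547  0.078 ] [[334.8 216. ]]
red [ 0.5928 -0.1045  0.084 ] [[372.7 222.4]]
[[0.5529 0.213  0.01  ]
 [0.5148 0.1131 0.01  ]
 [0.4689 0.131  0.01  ]
 [0.5074 0.2301 0.01  ]] [0.511  0.1718 0.01  ] [np.float64(0.0486), np.float64(0.1069), np.float64(0.0494), np.float64(0.1063)]
yaw of y 68.93167622226812
[0.52656613 0.21951552 0.056     ] [0.49998962 0.1460058  0.056     ] 0.07816642597196374 70.12318362070546
[[285.6 170.8]]
[[280.3 185.4]]
[[284.2 200.7]]
```

```bash
cat >> h.py <<'E'
from scipy.spatial.transform import Rotation as Ro
up=np.array([0,0,1.])
def fr(z,x): return np.column_stack([x,np.cross(z,x),z])
def yawv(a): return np.array([np.cos(np.radians(a)),np.sin(np.radians(a)),0])
def Rbt(T,s):
    T=np.radians(T); d=np.array([-np.cos(T),0,-np.sin(T)]); y=np.array([0,s,0.]); return np.column_stack([np.cross(y,d),y,d])
def pose(Rb,G,T,s,back=.054):   # Rb bottle rotation, G grasp point
    R=Rb@Rbt(T,s); return (np.array(G)-back*R[:,2]),Ro.from_matrix(R).as_euler("xyz",degrees=True)
E
python3 - <<'E'
from h import *
r=lambda q:None if q is None else np.round(q).astype(int).tolist()
for T in(15,25,35):
  for s in(1,-1):
    g=r(robot.ik(*pose(fr(yawv(69.5),up),[.513,.1817,.056],T,s)))
    print("T",T,"s",s,"grasp",g)
    for a in range(-60,121,20):
      u=yawv(a)
      p=r(robot.ik(*pose(fr(up,-u),[.5185,-.1295,.044],T,s)))
      i=r(robot.ik(*pose(fr(-up,-u),[.5,-.05,.30],T,s)))
      i2=r(robot.ik(*pose(fr(-up,-u),[.5,.15,.30],T,s)))
      if p or i or i2: print("  ",a,p,i,i2)
E
```

```text
T 15 s 1 grasp [12, 12, -9, 77, -13, 124]
   40 [-62, 19, -31, 79, 71, 50] None None
   60 [-58, 41, -5, 104, 58, 26] None None
   80 [-52, 56, 17, 119, 45, 16] None None
T 15 s -1 grasp [12, 12, -9, 77, -13, -56]
   40 [-62, 19, -31, 79, 71, -130] None None
   60 [-58, 41, -5, 104, 58, -154] None None
   80 [-52, 56, 17, 119, 45, -164] None None
T 25 s 1 grasp [16, 22, 0, 84, -20, 129]
   40 [-60, 5, -38, 68, 63, 68] None None
   60 [-56, 28, -13, 93, 54, 40] None None
   80 [-51, 45, 9, 108, 43, 26] None None
   100 [-45, 59, 29, 120, 31, 16] None None
T 25 s -1 grasp [16, 22, 0, 84, -20, -51]
   40 [-60, 5, -38, 68, 63, -112] None None
   60 [-56, 28, -13, 93, 54, -140] None None
   80 [-51, 45, 9, 108, 43, -154] None None
   100 [-45, 59, 29, 120, 31, -164] None None
T 35 s 1 grasp [19, 32, 10, 92, -26, 135]
   0 None None [-126, 103, -62, 66, 42, 141]
   40 [-57, -5, -41, 63, 54, 79] None None
   60 [-54, 18, -18, 84, 48, 52] None None
   80 [-49, 35, 1, 99, 39, 35] None None
   100 [-44, 48, 20, 111, 29, 23] None None
   120 [-38, 60, 37, 120, 18, 13] None None
T 35 s -1 grasp [19, 32, 10, 92, -26, -45]
   0 None None [-126, 103, -62, 66, 42, -39]
   40 [-57, -5, -41, 63, 54, -101] None None
   60 [-54, 18, -18, 84, 48, -128] None None
   80 [-49, 35, 1, 99, 39, -145] None None
   100 [-44, 48, 20, 111, 29, -157] None None
   120 [-38, 60, 37, 120, 18, -167] None None
```

```bash
timeout 300 python3 - <<'E'
from h import *
rng=np.random.default_rng(0)
for T in(15,25):
  n=0;out=[]
  for k in range(2500):
    G=rng.uniform([.2,-.5,.15],[.8,.45,.55]);a=rng.uniform(-180,180)
    for s in (1,):
      q=robot.ik(*pose(fr(-up,-yawv(a)),G,T,s))
      if q is not None: out.append((T,s,round(a),G.round(2).tolist(),np.round(q).astype(int).tolist()))
  print(T,len(out)); out.sort(key=lambda o:max(abs(np.array(o[4])-[0,20,0,60,0,0])[:5]))
  print(*out[:12],sep="\n")
E
```

```text
15 270
(15, 1, 24, [0.35, 0.41, 0.17], [-85, 101, -60, 58, 66, 144])
(15, 1, -42, [0.62, -0.45, 0.54], [-48, -34, -55, -36, 6, 2])
(15, 1, -49, [0.67, -0.43, 0.54], [-38, -24, -48, -39, -10, -3])
(15, 1, 20, [0.75, 0.33, 0.54], [12, -22, -46, -39, 8, 2])
(15, 1, 10, [0.74, 0.27, 0.52], [10, -27, -51, -39, 0, 0])
(15, 1, 1, [0.72, -0.16, 0.51], [-36, -37, -60, -42, 36, 11])
(15, 1, -35, [0.78, -0.14, 0.53], [-11, -20, -45, -42, -23, -7])
(15, 1, -23, [0.73, -0.42, 0.52], [-46, -16, -43, -43, 22, 6])
(15, 1, -48, [0.68, -0.33, 0.5], [-29, -27, -54, -43, -18, -5])
(15, 1, 13, [0.72, -0.06, 0.51], [-31, -37, -60, -44, 42, 14])
(15, 1, -25, [0.64, 0.13, 0.49], [16, -37, -63, -45, -39, -13])
(15, 1, 7, [0.79, 0.06, 0.49], [-12, -24, -53, -45, 18, 5])Traceback (most recent call last):
  File "<stdin>", line 8, in <module>
ValueError: time passes only in moves, steps and waits
```

Placing with the tool pointing along about 71° works, and so does the inverted pose out front at z≈0.5 with T≈20°. I'll look with the wrist camera over the coaster and then over the rest.

```bash
python3 - <<'E'
from h import *
robot.move_pose([.45,-.15,.30],[180,0,77-86.671])
K=[list(map(lambda v:np.array(v).tolist(),cam("wrist")))];i1=robot.grab_frame("wrist")
P,o=pose(fr(yawv(69.5),up),[.513,.1817,.056],20,1,back=.054+.13)
robot.move_pose(P,o)
K.append(list(map(lambda v:np.array(v).tolist(),cam("wrist"))));i2=robot.grab_frame("wrist")
import json;json.dump(K,open("K.json","w"))
pr=lambda k,p:cv2.projectPoints(np.array([p],float),*map(np.array,(K[k][1],K[k][2],K[k][0])),None)[0].ravel().round(1)
print("coaster",pr(0,[.5185,-.1295,.006]),"spare",pr(0,[.5483,-.0547,.078]),"black",pr(0,[.4696,-.0545,.084]))
print("foot",pr(1,[.5,.146,.056]),"cap",pr(1,[.5266,.2195,.056]))
print(robot.observe()["time"],robot.observe()["q"])
c=np.vstack([i1,i2]);cv2.imwrite("pics/w1.png",i1);cv2.imwrite("pics/w2.png",i2)
E
```

```text
coaster [291.3 122.6] spare [199.9 105.3] black [219.5 187.7]
foot [318.4 231.1] cap [317.2 158.5]
3.5083 [ 17.46502747  19.06820444  10.89907341  94.43248392 -15.61676932
 129.86594709]
```

View pics/w1.png

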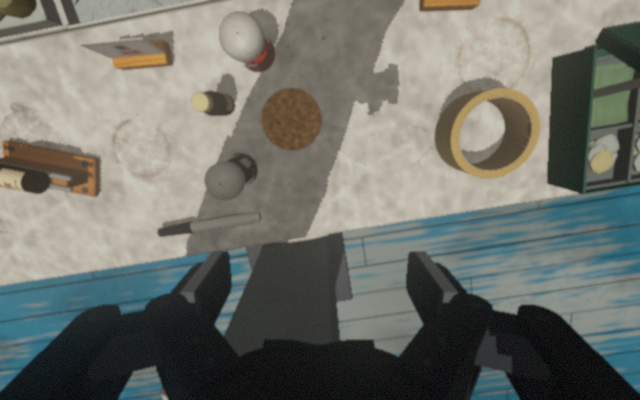

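View pics/w2.png

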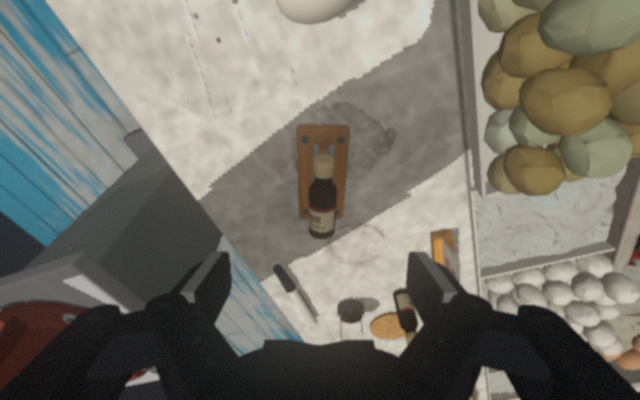

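The w1 view puts the coaster at (292,119), about 4 mm toward +x of my prediction; the caps shift the same way. The w2 view shows the bottle running from the foot at (320.5,235) to the cap at (323,155), about 3.5 mm right of my prediction. I'll correct for both and grasp.

```bash
python3 - <<'E'
from h import *
B=fr(yawv(68.7),up);G=np.array([.5163,.1805,.056])
P,o=pose(B,G,20,1,back=.184); robot.move_pose(P,o)
P,o=pose(B,G,20,1); robot.line_to(P,vel=.1)
robot.set_gripper(0.0)
s=robot.observe();print(s["gripper_width"],s["gripper_force"],s["ft_force"],s["time"])
robot.line_to(P+[0,0,.15],vel=.12)
s=robot.observe();print(s["gripper_width"],s["gripper_force"],s["time"])
cv2.imwrite("pics/side1.png",cv2.resize(robot.grab_frame("side")[60:260,200:400],None,fx=3,fy=3))
# candidate inverted poses (axis 5 deg off) and place poses
for y in(0,.08,.15,.22):
  for a in(0,15,25):
    u=yawv(a);R=Ro.from_rotvec(np.radians(5)*np.cross(u,up)*-1).as_matrix()  # tilt tool downward 5
    Rb=R@fr(-up,-u); Q=pose(Rb,[.73,y,.52],20,1); q=robot.ik(*Q)
    if q is not None: print(y,a,Rb[:,2].round(2),(Rb@Rbt(20,1))[:,2].round(2),np.round(q).tolist())
for z in(.044,.06,.16,.2):print(z,np.round(robot.ik(*pose(fr(up,-yawv(71)),[.5205,-.131,z],20,1))))
E
```

```text
0.023560756541403067 58.84582221508026 [ 0.52730869 -0.06007715  1.6646312 ] 5.8
0.0228830498238048 58.711345195770264 7.2
0 0 [-0.09  0.   -1.  ] [0.97 0.   0.26] [-17.0, -44.0, -62.0, -34.0, 16.0, 4.0]
0 15 [-0.08 -0.02 -1.  ] [0.93 0.25 0.26] [-25.0, -38.0, -60.0, -41.0, 38.0, 12.0]
0 25 [-0.08 -0.04 -1.  ] [0.88 0.41 0.26] [-29.0, -29.0, -55.0, -51.0, 51.0, 19.0]
0.08 0 [-0.09  0.   -1.  ] [0.97 0.   0.26] [-6.0, -42.0, -61.0, -34.0, 6.0, 2.0]
0.08 15 [-0.08 -0.02 -1.  ] [0.93 0.25 0.26] [-15.0, -40.0, -61.0, -37.0, 29.0, 9.0]
0.08 25 [-0.08 -0.04 -1.  ] [0.88 0.41 0.26] [-20.0, -34.0, -57.0, -44.0, 43.0, 14.0]
0.15 0 [-0.09  0.   -1.  ] [0.97 0.   0.26] [3.0, -37.0, -58.0, -36.0, -2.0, -1.0]
0.15 15 [-0.08 -0.02 -1.  ] [0.93 0.25 0.26] [-6.0, -39.0, -59.0, -37.0, 21.0, 6.0]
0.15 25 [-0.08 -0.04 -1.  ] [0.88 0.41 0.26] [-12.0, -35.0, -58.0, -41.0, 35.0, 11.0]
0.22 0 [-0.09  0.   -1.  ] [0.97 0.   0.26] [11.0, -30.0, -53.0, -39.0, -11.0, -3.0]
0.22 15 [-0.08 -0.02 -1.  ] [0.93 0.25 0.26] [2.0, -34.0, -57.0, -37.0, 12.0, 3.0]
0.22 25 [-0.08 -0.04 -1.  ] [0.88 0.41 0.26] [-3.0, -33.0, -56.0, -40.0, 27.0, 8.0]
0.044 [-54.  44.   3. 107.  50.  26.]
0.06 [-54.  42.   3. 109.  50.  26.]
0.16 [-54.  34.   3. 117.  50.  26.]
0.2 [-54.  31.   3. 120.  50.  26.]
```

View pics/side1.png

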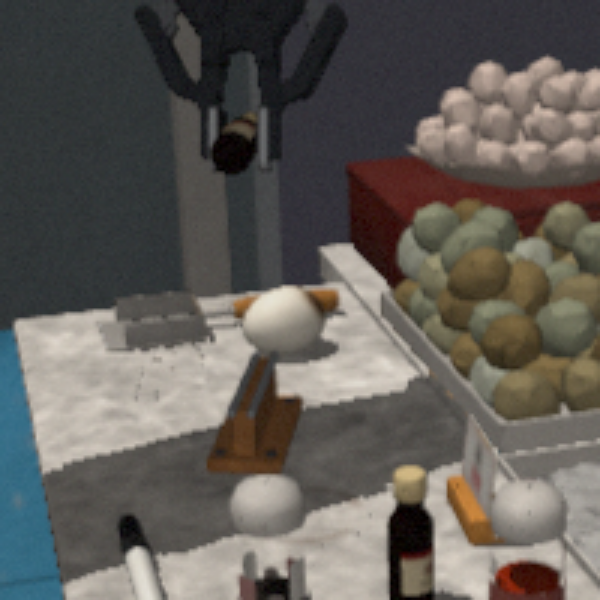

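The bottle is held at the pads, at about (235,145) in the crop. Next I'll invert it.

```bash
python3 - <<'E'
from h import *
u=yawv(0);R=Ro.from_rotvec(np.radians(5)*np.cross(u,up)*-1).as_matrix()
p=np.array(robot.observe()["tool_pos"])
robot.line_to(p+[-.03,-.03,.12],vel=.15)
robot.move_pose(*pose(R@fr(-up,-u),[.73,.15,.52],20,1))
robot.pause(.4)
im=robot.grab_frame("side");robot.pause(.6)
s=robot.observe();print(s["time"],s["tool_pos"],s["tcp_rot"],s["gripper_width"])
print(proj("side",[.73,.15,.52]))
cv2.imwrite("pics/inv.png",im)
v=yawv(71)
for t in(30,40,50):
  R=Ro.from_rotvec(np.radians(-t)*np.cross(v,up)*-1).as_matrix();R2=Ro.from_rotvec(np.radians(t)*np.cross(v,up)*-1).as_matrix()
  for RR in(R,R2):
    Rb=RR@fr(up,-v);q=robot.ik(*pose(Rb,[.47,-.25,.30],20,1));print(t,(Rb@Rbt(20,1))[:,2].round(2),None if q is None else np.round(q))
E
```

```text
11.425 [0.67784111 0.14999744 0.50604975] [2.71628916e-03 7.49973355e+01 2.62693688e-03] 0.0232434741102697
[[400.97254623 -91.83540356]]
30 [0.32 0.93 0.17] None
30 [ 0.21  0.61 -0.77] [-59.  15.  12. 115.  30.  43.]
40 [0.31 0.89 0.34] None
40 [ 0.16  0.47 -0.87] [-55.   9.   9. 109.  24.  50.]
50 [0.28 0.82 0.5 ] None
50 [ 0.11  0.32 -0.94] [-51.   3.   6. 104.  17.  56.]
```

View pics/inv.png

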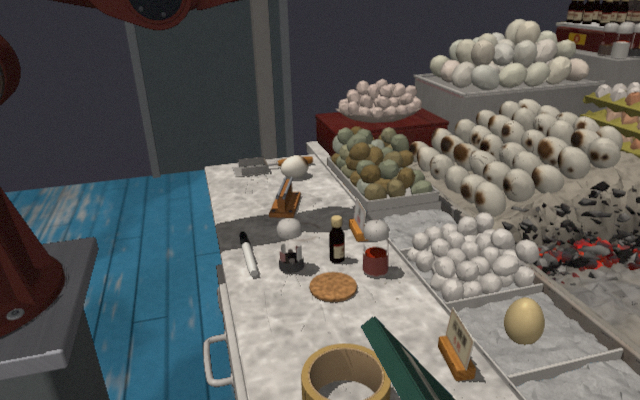

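The side view no longer shows the gripper, which is above the frame. The bystanders are untouched and the coaster is at (333,287). Next I'll go to the pre-place pose and check the bottle in the hand.

```bash
python3 - <<'E'
from h import *
v=yawv(71);R=Ro.from_rotvec(np.radians(40)*np.cross(v,up)*-1).as_matrix()
robot.move_pose(*pose(R@fr(up,-v),[.47,-.25,.30],20,1))
robot.move_pose(*pose(fr(up,-v),[.5205,-.132,.17],20,1))
robot.pause(.3)
s=robot.observe();print(s["time"],s["gripper_width"])
print(proj("side",[[.5205,-.132,.132],[.5205,-.132,.21]]),proj("side",[.5205,-.132,.006]))
cv2.imwrite("pics/pre.png",cv2.resize(robot.grab_frame("side")[100:320,210:430],(660,600+0) if 0 else (600,600)))
E
```

```text
14.65 0.023332764532432198
[[332.24921337 207.92100556]
 [331.76904658 154.69793097]] [[332.92999705 283.38103583]]
```

View pics/pre.png

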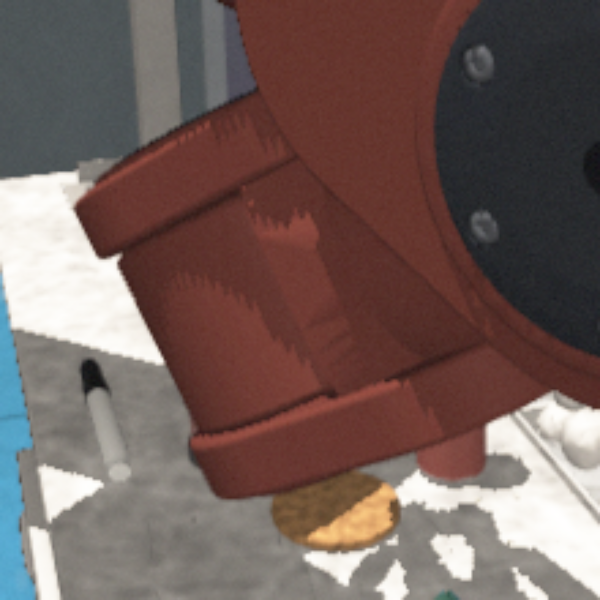

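The arm blocks the side camera: the wrist covers the bottle, and the coaster shows at about (337,510) in the crop. With u=71° the wrist would come down over the tape ring and the green box, so I'll approach along u≈40° instead, which keeps the wrist over the robot's edge of the counter.

```bash
python3 - <<'E'
from h import *
print(robot.observe()["ft_force"])
C=[.5205,-.132]
for a in(55,40):
  for z in(.045,.17,.19):
    q=robot.ik(*pose(fr(up,-yawv(a)),C+[z],20,1));print(a,z,None if q is None else np.round(q))
for a in(60,50,40):
    P,o=pose(fr(up,-yawv(a)),C+[.18],20,1);robot.line_to(P,vel=.06,rotation=o)
s=robot.observe();print(s["time"],s["tool_pos"],P,s["tcp_rot"],o,s["gripper_width"])
im=[robot.grab_frame(n) for n in("top","side")]
print(proj("top",[[*C,.142],[*C,.22]]),proj("side",[[*C,.142],[*C,.22]]))
a=cv2.resize(im[0][130:270,330:470],(400,400));b=cv2.resize(im[1][110:310,220:420],(400,400))
cv2.imwrite("pics/pre2.png",np.hstack([a,b]))
E
```

```text
[ 0.75032104 -0.53692878  0.03665249]
55 0.045 [-59.  30. -14.  93.  60.  38.]
55 0.17 [-59.  18. -14. 105.  60.  38.]
55 0.19 [-59.  16. -14. 107.  60.  38.]
40 0.045 [-61.  11. -34.  72.  67.  60.]
40 0.17 [-61.  -2. -33.  87.  67.  60.]
40 0.19 [-61.  -4. -32.  89.  67.  60.]
15.9333 [ 0.48181414 -0.16481533  0.19885952] [ 0.4816283  -0.16461723  0.19846909] [179.76664842 -69.9512842   40.38694858] [180. -70.  40.] 0.023510198543877932
[[410.91611003 193.31561071]
 [419.60432193 188.27463312]] [[332.19038614 201.4004255 ]
 [331.70376069 147.46145402]]
```

View pics/pre2.png

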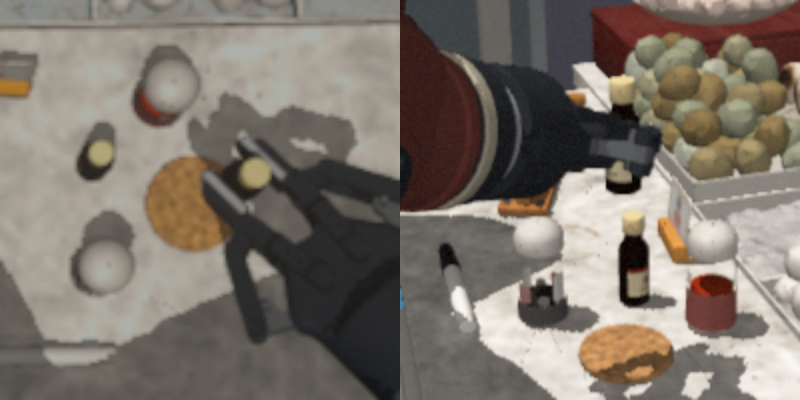

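The bottle is upright in the grip: in the top crop its cap is at (255,173), and in the side crop its foot is at (623,187). Both are within about 2 px of prediction. Nothing stands under the wrist. I'll lower it with a force guard and release.

```bash
python3 - <<'E'
from h import *
C=[.5205,-.132]
B=fr(up,-yawv(40))
P,o=pose(B,C+[.056],20,1);robot.line_to(P,vel=.08,rotation=o)
P2,_=pose(B,C+[.036],20,1);h=robot.line_to(P2,vel=.012,guard=3)
s=robot.observe();print(h,s["time"],np.array(s["tool_pos"])-P2,s["ft_force"],s["gripper_width"])
robot.pause(.2)
robot.set_gripper(.045);robot.pause(.3)
s=robot.observe();print(s["gripper_width"],s["gripper_force"])
d=Ro.from_euler("xyz",o,degrees=True).as_matrix()[:,2]
robot.line_to(np.array(s["tool_pos"])-.12*d,vel=.08)
robot.move_pose([.30,-.38,.35],[180,0,0]) if robot.ik([.30,-.38,.35],[180,0,0]) is not None else print("noik")
robot.pause(.5)
im=[robot.grab_frame(n) for n in("top","side")];s=robot.observe();print(s["time"],s["tool_pos"])
print(proj("top",[[*C,.006],[*C,.084]]),proj("side",[[*C,.006],[*C,.084]]))
a=cv2.resize(im[0][140:240,340:440],(400,400));b=cv2.resize(im[1][170:310,260:400],(400,400))
cv2.imwrite("pics/end.png",np.hstack([a,b]))
E
```

```text
True 18.7333 [4.86395802e-05 5.43064941e-05 8.38332771e-03] [ 0.0392395  -0.38927108  3.20389662] 0.02306897700566634
0.04497812345294257 0.0
23.05 [ 0.3000044  -0.38001331  0.3500025 ]
[[398.96079549 200.25219022]
 [405.3931695  196.52006978]] [[332.92999705 283.38103583]
 [332.52128305 238.07799489]]
```

View pics/end.png

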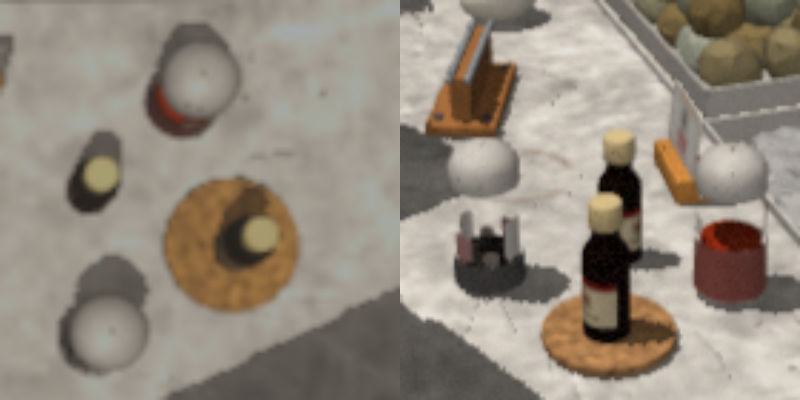

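The bottle stands upright near the middle of the coaster, with its foot at about (240,245) in the top crop against the coaster centre at (232,244). The bystanders are where they were, and the arm is clear of everything.

```bash
python3 -c "
from plant import robot
print(robot.job_done())"
```

```text
the job is handed in; nothing more can be done
None
```

I held the bottle upside down for about a second, about 5° off straight down going by the arm's pose because the side camera couldn't see it, then stood it upright near the middle of the coaster with the shakers and spare bottle undisturbed, and handed the job in at about 23 s; no verdict was returned.

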